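# Click the hook ring onto the utensil stand

### The arm

A 6-joint arm with a two-finger parallel gripper is mounted at the origin on a cart in front of the work surface, level with it; the furniture and walls round the work are solid. World frame = base frame: x ahead of the robot, y to its left, z up, the work surface at z = 0. Lengths are in m, angles in rad, forces in N, time in s.
With the tool pointing down it reaches from about 0.325 to 0.925 m from the base axis. Payload 3.1 kg.
Tool frame: the origin (TCP) lies between the finger pads; the fingertips stand 22 mm ahead of it and the grasp point (between the pads) lies 3 mm ahead of it (ctrl.finger_overhang is the distance from the TCP to the fingertips, in m); z points along the fingers, y is the line along which they close (so a half turn about z gives the same grasp; the last joint's range is limited). The gripper opens to 85 mm and grips with 20 to 120 N. Pads are 22 mm wide; open, the fingers measure 114 mm over their backs; the gripper's body (76 mm by 85 mm) begins 54 mm behind the grasp point. The pads swing forward as they close: fully open they stand 13 mm farther back than shut.
Start: joints at [1.177, 0.217, 1.613, -0, 1.311, -0.112], TCP at [0.174, 0.6, 0.253] pointing down, gripper open.
Joint ranges: [-2.75, 2.75], [-0.78, 2.1], [0.31, 2.55], [-1.13, 4.27], [0.13, 2.63], [-2.58, 2.58]. Speed limits (rad/s): [2.79, 2.79, 3.14, 3.14, 3.14, 3.14].

### API

Orientations are given as [roll, pitch, yaw] about the fixed x, y, z axes, in that order (R = Rz(yaw) Ry(pitch) Rx(roll)).
In Python, from plant import ctrl, imaging gives the robot as it stands. The module is installed in compiled form; this text tells all that it offers.
- The arm moves only by the tool carry_out, never from a script. Its argument "targets" is a list of rows, each an object with "delta_rot": the turn, a rotation vector about the world's x, y, z normalised to -1 to 1, where 1 is 5 degrees, a list of three; "slide": the shift along the world's x, y, z normalised to -1 to 1, where 1 is 0.06 m, a list of three; "jaw": the opening, from 0 (shut) to 1 (fully open). In form: [{"delta_rot": [ax, ay, az], "slide": [dx, dy, dz], "jaw": jaw}, ...]. A call has 1 to 20 rows; each row shifts and turns the commanded pose from where the row before left it; what a row does not reach is not made up. A row lasts 1/8 s, in which the tool goes at most 62.5 mm and 10.7 degrees, less where a joint would pass 70% of its speed; a pose out of reach is approached as far as the arm can. A call with a number of a shift or a turn outside -1 to 1 is refused whole. A call with a gripper value outside its range is refused whole. The fingers move at their own pace and stop on an object; the grip force is fixed at half the most. Time passes only in rows, so rows that do not move let the fingers close. It gives the time, the measured TCP pose, the force, the opening and the grip force at its end, in the units of the state.
- ctrl.get_state(): the state, without advancing time (a new reading comes with each control period).
- imaging.snapshot(name): name is "scene" or "top" or "wrist"; returns the picture (400x640x3 uint8, red, green, blue); there is no depth.
- imaging.camera_model(name): a dict with "fx", "fy", "cx", "cy" (pixels), "eye" and "rotation" of the camera in the world. Camera axes: x right, y up, looking along -z (the intrinsics and any distortion apply to the point x, -y, -z); pixel columns grow to the right and rows downward; lengths in m; the calibration is good to about 2 mm. A picture is of the moment at which its call begins: read the wrist's pose just before it. camera_model takes no time and is no camera call; for the wrist camera it gives the pose at the moment of the call.
- ctrl.job_done(): hands the job in; it is judged then, once.
Trained networks look in the newest picture that a camera, given by its name, has taken for a name from the list of things; names that differ only in an ending like _2 or _b are one class to them, and where a whole thing is asked for, a point or a joint stands for the part that bears it (a point fixed in the world has none). Each returns a list of dicts, best first, with "confidence" (0 to 1); they miss things now and then, are a little off and sometimes report something else, mostly with a low value. They report only what shows in the picture. A call takes as long as a camera call. They do not tell look-alikes from the thing itself.
- imaging.recognise(camera, label): "location" ([x, y, z] in m, in the coordinates of the camera as it stood for that picture, good to about 4 mm: the middle of the surface that is visible of it).
- imaging.silhouettes(camera, label): "mask" (400x640 bool, what is visible of it).
The state is a dict: "clock": time; "qpos": joint angles; "dq": joint speeds; "joint_torque": joint torques, N m; "tool_pos": TCP position; "tool_rot": TCP orientation; "ft_force": force on the tool from outside, world axes, zero at the start; "ft_torque": the same for the moment, N m; "finger_gap": opening from 0.0 (shut) to 1.0 (fully open); "gripper_force": force on a finger pad.
Only numpy, scipy, OpenCV 4.12 (cv2) and the standard library are available. Lean on these libraries where they do the work, as an engineer would, in place of code of your own. Each camera call takes 0.05 s, during which the arm holds its last target. There are 200 camera calls.

### The job

Fit the red hook ring onto the post of the utensil stand, pegs end down: slide it over the tip and press it down gently, never forcing it, until it clicks past the two spring balls and is caught below them, without driving it hard on to the shoulder. Then give it a light upward tug to feel the balls hold it, and let it go, resting caught on the post. Leave the other things where they stand.

Things in the scene. Friction and masses are not known exactly. Their poses are not given: they have to be found in the camera images.
- hook_ring: Red sleeve, loose, upright on the worktop, about 0.12 kg. Outside 34 mm across, 44 mm high, bore 18 mm through its whole length. Six steel pegs stick out to 47 mm from the axis near the lower end; all of them lie below 11 mm, so the sleeve above is free to be gripped. Origin: on the axis at the lower end; z axis up along the bore.
- stand: Utensil stand, fixed to the worktop: dark foot 130 mm across and 14 mm high, a fixed dark tube 25 mm across to 60 mm height, in which a bright telescopic post 16 mm thick is clamped. Origin: on the post's axis, on the worktop; z up.
- clamp (a point): Top of the stand's black clamp collar (33 mm across), on the axis, 66 mm up. The post above it is clamped at a height that differs from time to time and is not measured: tip 146 to 170 mm above the worktop; it holds against hand forces. Tip: tapers over its top 10 mm to 6 mm across. 14 mm below the tip two balls stick out; 54 mm below the ball centres is a shoulder 36 mm across.
- ball_l (a joint): Brass ball 14 mm across, standing 3 mm out of the post on the stand's +y side; value: how far it is pushed in, m: 0 fully out, about 0.002 inside the bore, 0.005 at most. Pressing the ring's lower end over the balls takes 7 to 11 N; then the ring slides 40 to 46 mm with little force until its upper end passes the balls: they spring out over it and push it down with 5 to 10 N (the click).
- ball_r (a joint): The same ball on the stand's -y side. After the click the ring is free to move 5 mm up and down between the balls and the shoulder, where it rests. Pulling it back up past the balls takes 7 N or more; a light tug is 2 to 5 N. More than 25 N between ring and stand damages them.
- mug_0: pale grey-green mug 85 x 115 x 59, by the left of the work area (mm); bystander, loose; origin under its middle.
- mug_2: dark grey mug 86 x 115 x 59, behind the work area (mm); bystander, loose; origin under its middle.
- spice_0: glass spice jar with red cap, 45 across, 106 tall, behind the work area (mm); bystander, loose; origin under its middle.
- tea_light: tea light 38 across, 15 tall, behind the work area (mm); bystander, loose; origin under its middle.
- peeler: black-handled peeler 170 long, at the left (mm); bystander, loose; origin under its middle.
- fork: steel fork 205 long, lying to the right (mm); bystander, loose; origin under its middle.
- espresso_cup: small green cup 64 x 89 x 48, to the right (mm); bystander, loose; origin under its middle.
Things that resemble listed ones, but are neither listed nor needed, are in the scene too. What is shaped like the stand but green or purple is not meant.

How it is judged:
On the way, in this order (a step that is already met when the one before it is completed fails the run):
1. the ring is round the post with its bore over the balls, both pushed in (horizontal distance between hook_ring and stand below 0.005 m and angle between hook_ring's own z axis and vertical below 0.12 rad and value of joint each of ball_l, ball_r above 0.0004 m), for 0.1 s.
2. the ring has clicked: it is below the balls, they are sprung out again and do not bear on it (horizontal distance between hook_ring and stand below 0.005 m and angle between hook_ring's own z axis and vertical below 0.12 rad and value of joint each of ball_l, ball_r below 0.0006 m and z of hook_ring in the frame of stand between 0.072 and 0.115 m and contact force between hook_ring and ball_l_c0 below 0.5 N and contact force between hook_ring and ball_r_c0 below 0.5 N), for 0.1 s.
3. the caught ring is tugged up against the balls with a light pull (at least 1 N on a ball) and stays below them (horizontal distance between hook_ring and stand below 0.005 m and z of hook_ring in the frame of stand between 0.072 and 0.117 m and (contact force between hook_ring and ball_l_c0 above 1 N or contact force between hook_ring and ball_r_c0 above 1 N)), for 0.05 s.
At the end, for the whole second after the job is handed in: The ring is round the post below both balls, which are sprung out (within 0.6 mm), its lower end 72 to 115 mm above the foot's underside, its axis within 5 mm of the post's and within 0.12 rad of upright; it is let go and at rest (horizontal distance between hook_ring and stand below 0.005 m and angle between hook_ring's own z axis and vertical below 0.12 rad and value of joint each of ball_l, ball_r below 0.0006 m and z of hook_ring in the frame of stand between 0.072 and 0.115 m and linear speed of hook_ring below 0.02 m/s and contact force between hook_ring and the fingers below 0.1 N); the robot touches nothing.
It fails at once if more than 25 N between the ring and the stand (contact force between hook_ring and stand above 25 N).
It fails at once if a bystander is moved by more than 30 mm (distance of any of mug_0, mug_2, spice_0, tea_light, peeler, fork, espresso_cup from where it was at the start of the episode above 0.03 m).
It also fails if it takes over 58 s, if anything falls off the work surface, if the arm or the gripper's body presses on something with over 40 N, if the wrist force passes 120 N, or if a joint passes its speed limit or range.

## Working session

There is one attempt and no reset: what is moved stays moved. The work goes in short steps, Python scripts to look and compute and a tool call to move; the robot and the scene stay as the last step left them, time stands still between calls to the robot, and variables do not carry over. Pictures are saved under pics/ and viewed, at most 10 in all, crops included, and the job is handed in when it is done.

Besides the shell and the picture viewer there is one more tool, called after "Emit:" as name(argument=value, ...) on one line, values as JSON. carry_out: Moves the arm, as the interface text tells. Its arguments: {"type":"object","properties":{"targets":{"type":"array","items":{"type":"object","properties":{"delta_rot":{"type":"array","items":{"type":"number","minimum":-1,"maximum":1}},"slide":{"type":"array","items":{"type":"number","minimum":-1,"maximum":1}},"jaw":{"type":"number"}}}}},"required":["targets"]}

```bash
mkdir -p pics; cat > h.py <<'E'
import numpy as np, cv2
from plant import ctrl, imaging
def save(n,img): cv2.imwrite(f"pics/{n}.png",img[...,::-1])
def world(cam,p):
    m=imaging.camera_model(cam); return np.array(m["eye"])+np.array(m["rotation"])@np.array(p)
def pix(cam,P,m=None):
    m=m or imaging.camera_model(cam); c=np.array(m["rotation"]).T@(np.array(P)-m["eye"])
    return m["fx"]*c[0]/-c[2]+m["cx"], m["fy"]*-c[1]/-c[2]+m["cy"]
def onplane(cam,u,v,z,m=None):
    m=m or imaging.camera_model(cam); d=np.array(m["rotation"])@np.array([(u-m["cx"])/m["fx"],-(v-m["cy"])/m["fy"],-1])
    e=np.array(m["eye"]); return e+d*(z-e[2])/d[2]
E
python3 - <<'E'
from h import *
s=ctrl.get_state();print(s)
a=[]
for c in("scene","top"):
    a.append(imaging.snapshot(c)); m=imaging.camera_model(c); print(c,m)
    for l in("hook_ring","stand","clamp"):
        for r in imaging.recognise(c,l): print(c,l,round(r["confidence"],2),world(c,r["location"]).round(3), np.round(pix(c,world(c,r["location"])),0))
    save(c,a[-1])
E
```

```text
{'clock': 0.0, 'qpos': array([ 1.17679132e+00,  2.17752059e-01,  1.61491307e+00,  8.21142210e-06,
        1.31129282e+00, -1.12202512e-01]), 'dq': array([-0.00042061, -0.00024741,  0.00011496,  0.00148193,  0.00072711,
       -0.00125636]), 'joint_torque': array([-1.11516976e-03, -3.96832860e+01, -3.03857732e+01, -1.01376145e-04,
        9.53754323e-03, -7.32112909e-06]), 'tool_pos': array([0.17349238, 0.59965534, 0.25198051]), 'tool_rot': array([-3.13924312e+00, -2.72716530e-04,  2.85978772e+00]), 'ft_force': array([ 0.17486177,  0.08601699, -0.43786436]), 'ft_torque': array([-0.00602072, -0.06886494, -0.00381557]), 'gripper_force': 0.0, 'finger_gap': 1.0023741844188114}
scene {'fx': 507.1419507754381, 'fy': 507.1419507754381, 'cx': 319.1206768205934, 'cy': 197.06920305286934, 'eye': array([-0.51248096,  0.7663681 ,  1.46105881]), 'rotation': array([ 0.77290168,  0.01575199, -2.26388977])}Traceback (most recent call last):
  File "<stdin>", line 7, in <module>
  File "h.py", line 8, in pix
    return m["fx"]*c[0]/-c[2]+m["cx"], m["fy"]*-c[1]/-c[2]+m["cy"]
                   ~^^^
IndexError: invalid index to scalar variable.
```

```bash
cat > h.py <<'E'
import numpy as np, cv2
from scipy.spatial.transform import Rotation as Ro
from plant import ctrl, imaging
def save(n,img): cv2.imwrite(f"pics/{n}.png",img[...,::-1])
def cm(cam):
    m=imaging.camera_model(cam); r=np.array(m["rotation"])
    m["R"]=Ro.from_euler('xyz',r).as_matrix() if r.shape==(3,) else r
    return m
def world(cam,p,m=None):
    m=m or cm(cam); return np.array(m["eye"])+m["R"]@np.array(p)
def pix(cam,P,m=None):
    m=m or cm(cam); c=m["R"].T@(np.array(P)-m["eye"])
    return np.array([m["fx"]*c[0]/-c[2]+m["cx"], m["fy"]*c[1]/c[2]+m["cy"]])
def onplane(cam,u,v,z,m=None):
    m=m or cm(cam); d=m["R"]@np.array([(u-m["cx"])/m["fx"],-(v-m["cy"])/m["fy"],-1])
    e=np.array(m["eye"]); return e+d*(z-e[2])/d[2]
E
python3 - <<'E'
from h import *
for c in("scene","top"):
    save(c,imaging.snapshot(c)); m=cm(c); print(c,{k:v for k,v in m.items() if k!='R'})
    for l in("hook_ring","stand","clamp"):
        for r in imaging.recognise(c,l): print(c,l,round(r["confidence"],2),world(c,r["location"]).round(3), np.round(pix(c,world(c,r["location"])),0))
E
```

```text
scene {'fx': 507.1419507754381, 'fy': 507.1419507754381, 'cx': 319.1206768205934, 'cy': 197.06920305286934, 'eye': array([-0.51248096,  0.7663681 ,  1.46105881]), 'rotation': array([ 0.77290168,  0.01575199, -2.26388977])}
scene stand 0.98 [ 0.333 -0.031  0.013] [345. 246.]
scene stand 0.71 [0.344 0.255 0.01 ] [281. 288.]
scene stand 0.53 [ 0.546 -0.02   0.138] [305. 192.]
scene clamp 0.83 [0.351 0.254 0.01 ] [280. 286.]
scene clamp 0.82 [ 0.338 -0.033  0.013] [345. 245.]
scene clamp 0.59 [ 0.544 -0.021  0.139] [306. 192.]
top {'fx': 394.0070153071801, 'fy': 394.0070153071801, 'cx': 317.3644725082845, 'cy': 194.643504495367, 'eye': array([ 0.44662627, -0.07652182,  1.27227039]), 'rotation': array([ 0.08236503,  0.02283985, -1.56901028])}
top hook_ring 0.63 [0.483 0.096 0.013] [272. 216.]
top stand 0.93 [ 0.553 -0.026  0.012] [311. 194.]
top stand 0.92 [0.364 0.232 0.012] [230. 253.]
top stand 0.85 [ 0.36  -0.05   0.016] [318. 255.]
top stand 0.79 [ 0.525 -0.214  0.01 ] [369. 203.]
top stand 0.48 [ 0.519 -0.507  0.026] [464. 204.]
top clamp 0.83 [ 0.52  -0.21   0.013] [368. 204.]
top clamp 0.73 [0.367 0.235 0.014] [229. 252.]
top clamp 0.72 [ 0.368 -0.054  0.017] [319. 252.]
top clamp 0.58 [ 0.546 -0.034  0.015] [313. 196.]
```

View pics/scene.png

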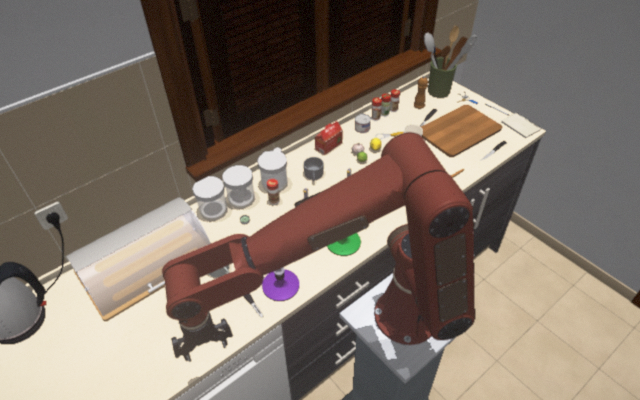

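View pics/top.png

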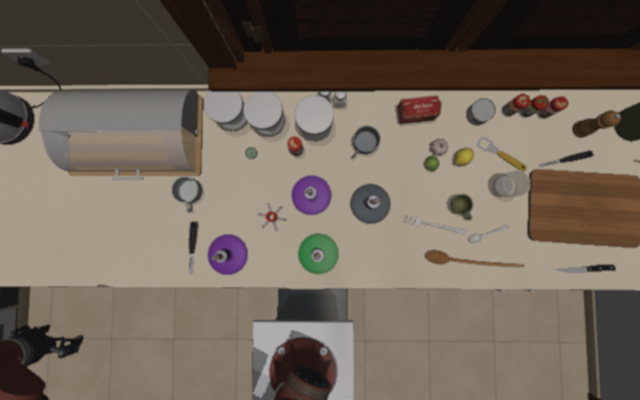

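Emit:
carry_out(targets=[{"slide":[0.2,-0.4,0.3],"delta_rot":[0,0,0],"jaw":1},{"slide":[0.5,-0.82,0.3],"delta_rot":[0,0,0],"jaw":1},{"slide":[0.5,-0.82,0.2],"delta_rot":[0,0,0],"jaw":1},{"slide":[0.5,-0.82,0],"delta_rot":[0,0,0],"jaw":1},{"slide":[0.5,-0.82,0],"delta_rot":[0,0,0],"jaw":1},{"slide":[0.5,-0.82,0],"delta_rot":[0,0,0],"jaw":1},{"slide":[0.5,-0.82,0],"delta_rot":[0,0,0],"jaw":1},{"slide":[0.5,-0.82,0],"delta_rot":[0,0,0],"jaw":1},{"slide":[0.5,-0.82,0],"delta_rot":[0,0,0],"jaw":1},{"slide":[0.5,-0.82,0],"delta_rot":[0,0,0],"jaw":1},{"slide":[0.3,-0.4,0],"delta_rot":[0,0,0],"jaw":1},{"slide":[0,0,0],"delta_rot":[0,0,0],"jaw":1},{"slide":[0,0,0],"delta_rot":[0,0,0],"jaw":1}])

```text
clock: 2.17
tool_pos: [0.4734, 0.11, 0.3012]
tool_rot: [3.141, -0.001, 2.86]
ft_force: [0.3, 0.4, -0.6]
finger_gap: 0.997
gripper_force: 0.0
```

```bash
python3 - <<'E'
from h import *
s=ctrl.get_state();print(s["clock"],s["tool_pos"],s["tool_rot"],s["qpos"].round(2))
c="wrist"; m=cm(c); save("w1",imaging.snapshot(c)); print({k:v for k,v in m.items() if k!='R'})
print(world(c,[0,0,-1]),pix(c,[.483,.096,.044]))
for l in("hook_ring","stand","clamp"):
    for r in imaging.recognise(c,l): print(c,l,round(r["confidence"],2),world(c,r["location"],m).round(3), np.round(pix(c,world(c,r["location"],m),m),0))
img=imaging.snapshot("top")
save("t2",cv2.resize(img[150:290,220:420],None,fx=4,fy=4,interpolation=cv2.INTER_CUBIC))
for l in("hook_ring","stand"):
    for r in imaging.silhouettes("top",l):
        k=r["mask"].astype(np.uint8);(x,y),R=cv2.minEnclosingCircle(cv2.findNonZero(k));print(l,r["confidence"],(x,y),R,k.sum(),onplane("top",x,y,.01))
E
```

```text
2.175 [0.47335792 0.11002322 0.30121864] [ 3.14118419e+00 -7.30418946e-04  2.85984653e+00] [ 0.08 -0.12  1.88  0.    1.39 -1.21]
{'fx': 317.8599049859977, 'fy': 317.8599049859977, 'cx': 316.29834640456113, 'cy': 195.82201967815848, 'eye': array([0.39394099, 0.13277906, 0.42091185]), 'rotation': array([-3.24086410e-01, -1.15657229e-03,  1.28891107e+00])}
[ 0.70013642  0.04571429 -0.52698527] [307.06126374 172.01330342]
wrist hook_ring 0.63 [0.477 0.104 0.008] [313. 160.]
wrist stand 0.83 [ 0.517 -0.204  0.016] [112. 246.]
wrist stand 0.74 [ 0.536 -0.015  0.003] [244. 221.]
wrist stand 0.73 [ 0.366 -0.04   0.012] [176. 107.]
wrist stand 0.62 [0.37  0.231 0.012] [391.  43.]
wrist clamp 0.97 [ 0.364 -0.042  0.012] [174. 106.]
wrist clamp 0.71 [ 0.539 -0.013  0.013] [244. 225.]
wrist clamp 0.63 [0.368 0.235 0.01 ] [393.  41.]
hook_ring 0.53 (272.5, 215.5) 6.041623115539551 53 [0.48364676 0.09642153 0.01      ]
stand 0.75 (226.93919372558594, 253.8783721923828) 20.52739906311035 1136 [0.3610779  0.24092653 0.01      ]
stand 0.72 (370.22283935546875, 203.22825622558594) 20.224227905273438 1258 [ 0.52322466 -0.21673134  0.01      ]
stand 0.61 (318.0, 252.756103515625) 20.852325439453125 1337 [ 0.36557519 -0.04985081  0.01      ]
stand 0.59 (311.5175476074219, 194.80409240722656) 19.96356964111328 1238 [ 0.55028807 -0.02869058  0.01      ]
```

View pics/w1.png

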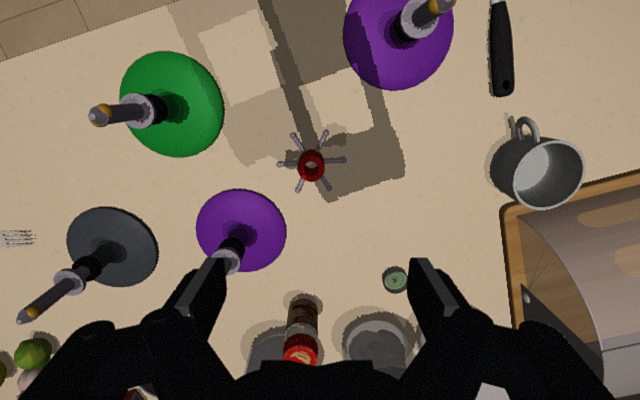

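View pics/t2.png

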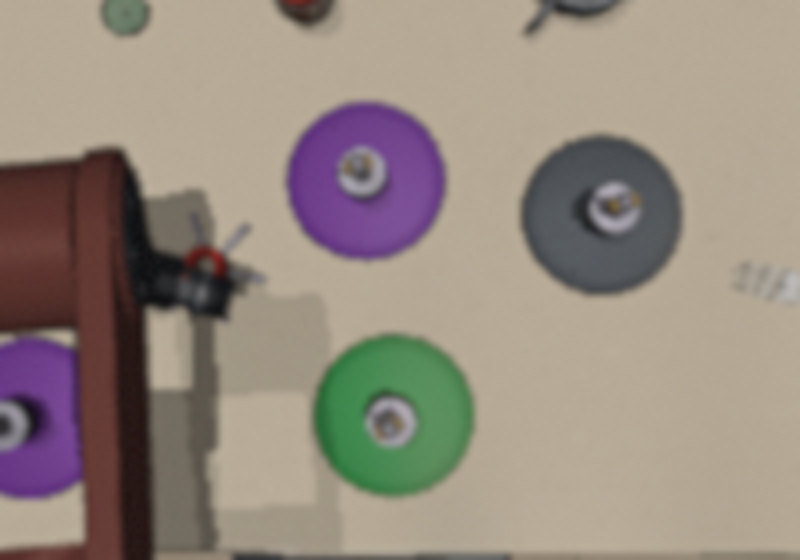

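```bash
cat >> h.py <<'E'
from scipy.optimize import least_squares
T=np.linspace(0,2*np.pi,90)
def hullmask(cam,m,xy,circs):
    P=[pix(cam,[xy[0]+r*np.cos(t),xy[1]+r*np.sin(t),z],m) for z,r in circs for t in T]
    h=cv2.convexHull(np.float32(P)); k=np.zeros((400,640),np.uint8)
    cv2.fillConvexPoly(k,np.int32(np.round(h*16)),1,shift=4); return k
def outline_fit(cam,m,mask,xy,circs):
    cs,_=cv2.findContours(mask.astype(np.uint8),cv2.RETR_EXTERNAL,cv2.CHAIN_APPROX_NONE)
    h=cv2.convexHull(max(cs,key=cv2.contourArea)); 
    f=lambda k:(lambda M:np.array([M['m10']/M['m00'],M['m01']/M['m00']]))(cv2.moments(k,True))
    k=np.zeros((400,640),np.uint8);cv2.fillConvexPoly(k,h,1); c=f(k)
    for _ in range(6):
        a=hullmask(cam,m,xy,circs); e=c-f(a)
        J=np.array([(pix(cam,[xy[0]+.01,xy[1],.03],m)-pix(cam,[*xy,.03],m))/.01,(pix(cam,[xy[0],xy[1]+.01,.03],m)-pix(cam,[*xy,.03],m))/.01]).T
        xy=xy+np.linalg.solve(J,e)
    a=hullmask(cam,m,xy,circs)
    return xy,(a&k).sum()/(a|k).sum(),a.sum(),k.sum()
def red(img,c,rad):
    h=cv2.cvtColor(img,cv2.COLOR_RGB2HSV); k=(((h[...,0]<8)|(h[...,0]>172))&(h[...,1]>130)&(h[...,2]>50)).astype(np.uint8)
    w=np.zeros_like(k);cv2.circle(w,(int(c[0]),int(c[1])),rad,1,-1);return k&w
E
python3 - <<'E'
from h import *
m=cm("wrist"); img=cv2.imread("pics/w1.png")[...,::-1]
print(outline_fit("wrist",m,red(img,(312,165),35),np.array([.48,.1]),[(.044,.017),(.008,.017)]))
m=cm("top"); img=cv2.imread("pics/top.png")[...,::-1]
print(outline_fit("top",m,red(img,(272,216),15),np.array([.48,.1]),[(.044,.017),(.008,.017)]))
h=cv2.cvtColor(img,cv2.COLOR_RGB2HSV);k=((h[...,2]<110)&(h[...,1]<90)).astype(np.uint8);w=np.zeros_like(k);cv2.circle(w,(370,203),24,1,-1)
print(outline_fit("top",m,k&w,np.array([.52,-.215]),[(.014,.065),(.0,.065)]))
E
```

```text
(array([0.4832632 , 0.10028413]), np.float64(0.7406451612903225), np.uint64(775), np.uint64(574))
(array([0.48117753, 0.10025388]), np.float64(0.6171875), np.uint64(128), np.uint64(79))
(array([ 0.52311192, -0.21565746]), np.float64(0.9193899782135077), np.uint64(1377), np.uint64(1266))
```

Emit:
carry_out(targets=[{"slide":[0.14,-0.17,-0.6],"delta_rot":[0,0,0],"jaw":1},{"slide":[0,0,-0.7],"delta_rot":[0,0,0],"jaw":1},{"slide":[0,0,-0.7],"delta_rot":[0,0,0],"jaw":1},{"slide":[0,0,-0.7],"delta_rot":[0,0,0],"jaw":1},{"slide":[0,0,0],"delta_rot":[0,0,0],"jaw":1},{"slide":[0,0,0],"delta_rot":[0,0,0],"jaw":1}])

```text
clock: 3.28
tool_pos: [0.4833, 0.0996, 0.1408]
tool_rot: [3.141, 0.002, 2.86]
ft_force: [1.0, 0.1, -0.1]
finger_gap: 0.999
gripper_force: 0.0
```

```bash
python3 - <<'E'
from h import *
s=ctrl.get_state();print(s["clock"],s["tool_pos"],s["tool_rot"])
m=cm("wrist"); img=imaging.snapshot("wrist")
p=pix("wrist",[.482,.1,.03],m);print(p)
h=cv2.cvtColor(img,cv2.COLOR_RGB2HSV); k=(((h[...,0]<9)|(h[...,0]>170))&(h[...,1]>100)&(h[...,2]>25)).astype(np.uint8)
w=np.zeros_like(k);cv2.circle(w,(int(p[0]),int(p[1])),60,1,-1);k&=w
r=outline_fit("wrist",m,k,np.array([.48,.1]),[(.044,.017),(.003,.017)]);print(r)
o=img.copy()
a=hullmask("wrist",m,r[0],[(.044,.017),(.003,.017)])
cs,_=cv2.findContours(a,0,1);cv2.drawContours(o,cs,-1,(0,255,0),1)
cs,_=cv2.findContours(k,0,1);cv2.drawContours(o,cs,-1,(0,0,255),1)
save("w2",o)
E
```

```text
3.275 [0.48325441 0.09961214 0.14076711] [3.14085803e+00 1.99835517e-03 2.86010281e+00]
[316.23264681 200.23750187]
(array([0.47952197, 0.1010736 ]), np.float64(0.9414655942806077), np.uint64(2238), np.uint64(2107))
```

View pics/w2.png

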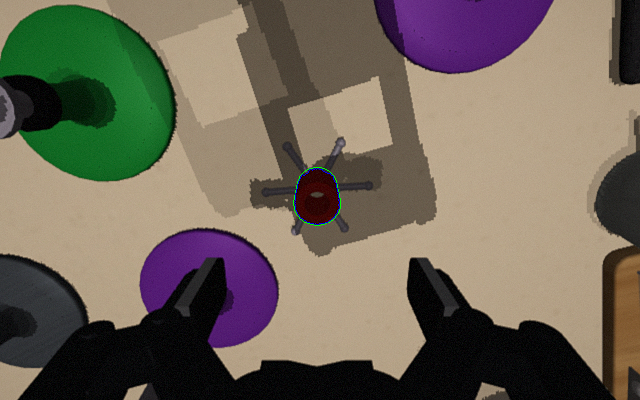

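Emit:
carry_out(targets=[{"slide":[-0.06,0.025,-0.4],"delta_rot":[0,0,0],"jaw":1},{"slide":[0,0,-0.5],"delta_rot":[0,0,0],"jaw":1},{"slide":[0,0,-0.5],"delta_rot":[0,0,0],"jaw":1},{"slide":[0,0,-0.3],"delta_rot":[0,0,0],"jaw":0.8},{"slide":[0,0,0],"delta_rot":[0,0,0],"jaw":0.6},{"slide":[0,0,0],"delta_rot":[0,0,0],"jaw":0},{"slide":[0,0,0],"delta_rot":[0,0,0],"jaw":0},{"slide":[0,0,0],"delta_rot":[0,0,0],"jaw":0},{"slide":[0,0,0],"delta_rot":[0,0,0],"jaw":0},{"slide":[0,0,0],"delta_rot":[0,0,0],"jaw":0}])

```text
clock: 4.58
tool_pos: [0.4809, 0.101, 0.0397]
tool_rot: [3.14, 0.004, 2.86]
ft_force: [-0.3, -0.1, 7.5]
finger_gap: 0.384
gripper_force: 59.9
```

Emit:
carry_out(targets=[{"slide":[0,0,0.3],"delta_rot":[0,0,0],"jaw":0},{"slide":[0,0,0.7],"delta_rot":[0,0,0],"jaw":0},{"slide":[0,0,0.85],"delta_rot":[0,0,0],"jaw":0},{"slide":[0,0,0.85],"delta_rot":[0,0,0],"jaw":0},{"slide":[0,0,0.85],"delta_rot":[0,0,0],"jaw":0},{"slide":[0,0,0.75],"delta_rot":[0,0,0],"jaw":0},{"slide":[0.25,-0.5,0],"delta_rot":[0,0,0],"jaw":0},{"slide":[0.25,-0.7,0],"delta_rot":[0,0,0],"jaw":0},{"slide":[0.25,-0.7,0],"delta_rot":[0,0,0],"jaw":0},{"slide":[0.25,-0.7,0],"delta_rot":[0,0,0],"jaw":0},{"slide":[0.25,-0.7,0],"delta_rot":[0,0,0],"jaw":0},{"slide":[0.25,-0.7,0],"delta_rot":[0,0,0],"jaw":0},{"slide":[0.25,-0.7,0],"delta_rot":[0,0,0],"jaw":0},{"slide":[0.25,-0.7,0],"delta_rot":[0,0,0],"jaw":0},{"slide":[0,-0.25,0],"delta_rot":[0,0,0],"jaw":0},{"slide":[0,0,0],"delta_rot":[0,0,0],"jaw":0},{"slide":[0,0,0],"delta_rot":[0,0,0],"jaw":0}])

```text
clock: 6.7
tool_pos: [0.5982, -0.2368, 0.2953]
tool_rot: [3.141, -0.001, 2.861]
ft_force: [-0.0, 0.0, -1.5]
finger_gap: 0.38
gripper_force: 59.8
```

```bash
python3 - <<'E'
from h import *
s=ctrl.get_state();print(s["clock"],s["tool_pos"],s["tool_rot"],s["ft_force"])
m=cm("wrist"); img=imaging.snapshot("wrist")
print(m["eye"],m["rotation"])
np.save("w3.npy",m["eye"])
for z in(0,.06,.16):print(pix("wrist",[.523,-.2157,z],m))
cv2.imwrite("pics/w3.png",img[...,::-1])
E
```

```text
6.7 [ 0.59824621 -0.2368147   0.29532223] [ 3.14076123e+00 -5.24613058e-04  2.86061526e+00] [-0.04838337  0.0452772  -1.45565366]
[ 0.51877808 -0.21417426  0.41499835] [-0.32427783 -0.00158542  1.2897013 ]
[315.53138001  92.78023135]
[315.49177604  93.42059122]
[315.38459628  95.15358952]
```

View pics/w3.png

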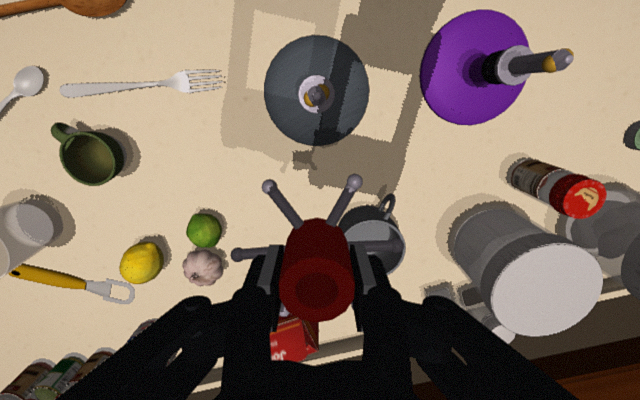

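```bash
python3 - <<'E'
from h import *
m=cm("wrist"); img=cv2.imread("pics/w3.png")[...,::-1].copy()
h=cv2.cvtColor(img,cv2.COLOR_RGB2HSV); k=(((h[...,0]<9)|(h[...,0]>170))&(h[...,1]>100)&(h[...,2]>25)).astype(np.uint8)
k[:,:270]=0;k[:,370:]=0;k[:210]=0;k[328:]=0
tz=.2953
r=outline_fit("wrist",m,k,np.array([.598,-.237]),[(tz-.0397+.044,.017),(tz-.0397+.003,.017)]);print(r)
o=img.copy()
a=hullmask("wrist",m,r[0],[(tz-.0397+.044,.017),(tz-.0397+.003,.017)])
cs,_=cv2.findContours(a,0,1);cv2.drawContours(o,cs,-1,(0,255,0),1)
a=cv2.resize(o[200:340,260:380],None,fx=4,fy=4,interpolation=cv2.INTER_CUBIC)
b=cv2.resize(img[60:130,285:345],None,fx=8,fy=8,interpolation=cv2.INTER_CUBIC)[:560]
print(a.shape,b.shape); save("z3",cv2.resize(np.hstack([a[:560,:480],b[:560,:480]]),(800,466)))
E
```

```text
(array([ 0.59872027, -0.22581463]), np.float64(0.4424695977549111), np.uint64(6873), np.uint64(7005))
(560, 480, 3) (560, 480, 3)
```

View pics/z3.png

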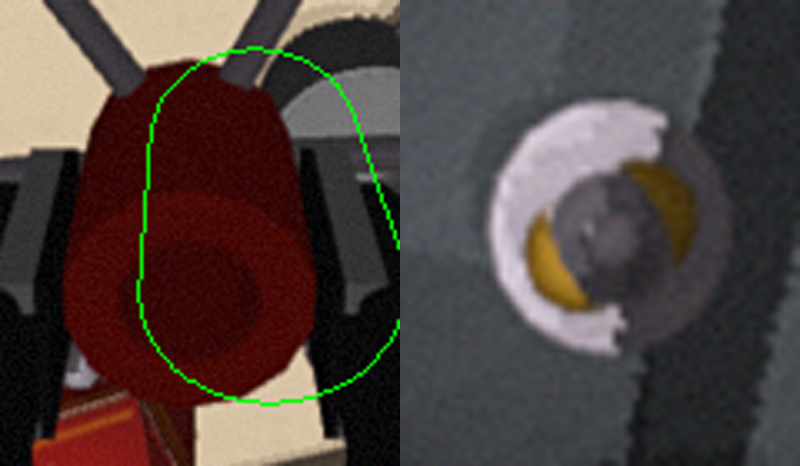

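```bash
python3 - <<'E'
from h import *
from scipy.optimize import minimize
m=cm("wrist"); img=cv2.imread("pics/w3.png")[...,::-1].copy()
h=cv2.cvtColor(img,cv2.COLOR_RGB2HSV); k=(((h[...,0]<9)|(h[...,0]>170))&(h[...,1]>100)&(h[...,2]>25)).astype(np.uint8)
k[:,:270]=0;k[:,370:]=0;k[:210]=0;k[323:]=0
k=cv2.morphologyEx(k,cv2.MORPH_CLOSE,np.ones((5,5)))
ok=np.ones_like(k);ok[300:,:322]=0;ok[323:]=0
c,s=np.cos(T),np.sin(T)
def mk(p):
    x,y,z,a,b=p; R=Ro.from_rotvec([a,b,0]).as_matrix()
    P=[]
    for zz in(.003,.044): P+=[pix("wrist",np.array([x,y,z])+R@[.017*cc,.017*ss,zz],m) for cc,ss in zip(c[::3],s[::3])]
    o=np.zeros((1600,2560),np.uint8);cv2.fillConvexPoly(o,np.int32(cv2.convexHull(np.float32(P))*4*16),1,shift=4)
    return cv2.resize(o.astype(np.float32),(640,400),interpolation=cv2.INTER_AREA)
def cost(p,full=True): a=mk(p);return (np.abs(a-k)*ok).sum()
S=np.array([.003,.003,.005,.05,.05])
for tilt in(0,1):
    x0=np.array([.598,-.237,.2556,0,0])
    n=5 if tilt else 3
    f=lambda q:cost(x0+S*np.r_[q,np.zeros(5-n)])
    r=minimize(f,np.zeros(n),method="Nelder-Mead",options=dict(initial_simplex=np.vstack([np.zeros(n),np.eye(n)]),maxiter=250))
    print(x0+S*np.r_[r.x,np.zeros(5-n)],r.fun,(k*ok).sum())
m1=dict(m); m1["eye"]=np.array([0.39394099,0.13277906,0.42091185]);m1["R"]=Ro.from_euler('xyz',[-3.24086410e-01,-1.15657229e-03,1.28891107]).as_matrix()
for z in(.14,.15,.16,.17):print(z,pix("",[.5235,-.2148,z],m1))
i=cv2.imread("pics/w1.png");save("z1",cv2.resize(i[270:340,0:100],None,fx=8,fy=8,interpolation=cv2.INTER_CUBIC)[...,::-1])
E
```

```text
[ 0.59976565 -0.23695625  0.25138886  0.          0.        ] 144.4375 5567
[ 0.60007212 -0.23668394  0.25132968  0.00939508 -0.00705474] 143.25 5567
0.14 [ 34.56583231 309.47486394]
0.15 [ 26.40741483 315.86693161]
0.16 [ 17.76171243 322.64078389]
0.17 [  8.5837245  329.83167846]
```

View pics/z1.png

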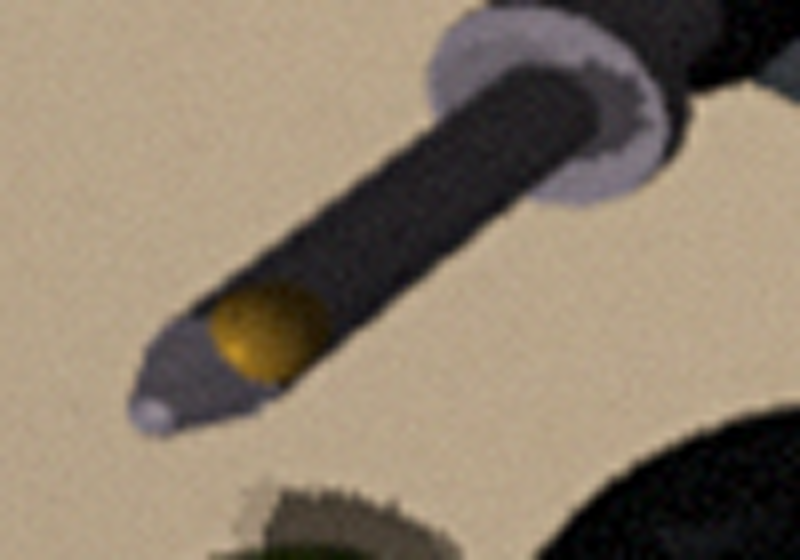

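Emit:
carry_out(targets=[{"slide":[-0.4,0.12,0],"delta_rot":[0,0,0],"jaw":0},{"slide":[-0.6,0.17,0],"delta_rot":[0,0,0],"jaw":0},{"slide":[-0.262,0.077,0],"delta_rot":[0,0,0],"jaw":0},{"slide":[0,0,-0.45],"delta_rot":[0,0,0],"jaw":0},{"slide":[0,0,-0.45],"delta_rot":[0,0,0],"jaw":0},{"slide":[0,0,-0.3],"delta_rot":[0,0,0],"jaw":0},{"slide":[0,0,-0.1],"delta_rot":[0,0,0],"jaw":0},{"slide":[0,0,0],"delta_rot":[0,0,0],"jaw":0},{"slide":[0,0,0],"delta_rot":[0,0,0],"jaw":0}])

```text
clock: 7.88
tool_pos: [0.5237, -0.2165, 0.2186]
tool_rot: [-3.141, 0.002, 2.86]
ft_force: [0.9, -0.4, -1.2]
finger_gap: 0.381
gripper_force: 59.8
```

```bash
python3 - <<'E'
from h import *
s=ctrl.get_state();print(s["clock"],s["tool_pos"],s["tool_rot"],s["ft_force"],s["ft_torque"])
for c in("wrist","top"):
    img=imaging.snapshot(c); m=cm(c)
    if c=="wrist": save("w4",img);print(m["eye"])
    else: save("t4",img)
m=cm("wrist");z=s["tool_pos"][2]
for P in([.5235,-.2148,.1585],[.5235,-.2148,.066],[.523,-.2148,z-.042]):print(pix("wrist",P,m))
E
```

```text
7.875 [ 0.5236797  -0.21648076  0.21857708] [-3.14106280e+00  2.19684197e-03  2.85993767e+00] [ 0.88743338 -0.39585234 -1.23621984] [0.00553062 0.00683739 0.00135109]
[ 0.44392802 -0.19357202  0.33804517]
[319.08135783 228.86486843]
[318.19753444 185.43062201]
[319.11077192 241.54392567]
```

View pics/w4.png

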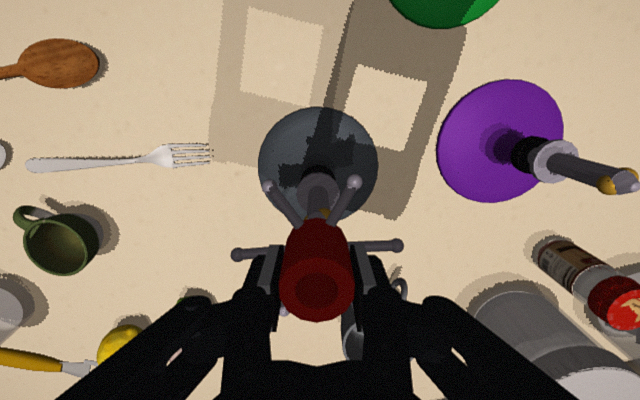

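Emit:
carry_out(targets=[{"slide":[-0.015,0.025,-0.1],"delta_rot":[0,0,0],"jaw":0},{"slide":[0,0,-0.1],"delta_rot":[0,0,0],"jaw":0},{"slide":[0,0,-0.05],"delta_rot":[0,0,0],"jaw":0},{"slide":[0,0,-0.03],"delta_rot":[0,0,0],"jaw":0},{"slide":[0,0,0],"delta_rot":[0,0,0],"jaw":0},{"slide":[0,0,0],"delta_rot":[0,0,0],"jaw":0}])

```text
clock: 8.72
tool_pos: [0.5221, -0.2147, 0.2007]
tool_rot: [-3.142, 0.0, 2.86]
ft_force: [-0.4, 0.6, -0.0]
finger_gap: 0.386
gripper_force: 59.8
```

Emit:
carry_out(targets=[{"slide":[0,0,-0.03],"delta_rot":[0,0,0],"jaw":0},{"slide":[0,0,-0.03],"delta_rot":[0,0,0],"jaw":0},{"slide":[0,0,0],"delta_rot":[0,0,0],"jaw":0}])

```text
clock: 9.1
tool_pos: [0.5218, -0.2145, 0.1966]
tool_rot: [3.141, -0.001, 2.86]
ft_force: [-0.8, -0.2, -1.5]
finger_gap: 0.381
gripper_force: 59.8
```

Emit:
carry_out(targets=[{"slide":[0,0,-0.03],"delta_rot":[0,0,0],"jaw":0},{"slide":[0,0,-0.03],"delta_rot":[0,0,0],"jaw":0},{"slide":[0,0,0],"delta_rot":[0,0,0],"jaw":0}])

```text
clock: 9.48
tool_pos: [0.5218, -0.2145, 0.193]
tool_rot: [3.141, -0.0, 2.86]
ft_force: [0.3, 0.4, 0.1]
finger_gap: 0.386
gripper_force: 59.8
```

Emit:
carry_out(targets=[{"slide":[0,0,-0.02],"delta_rot":[0,0,0],"jaw":0},{"slide":[0,0,-0.02],"delta_rot":[0,0,0],"jaw":0},{"slide":[0,0,0],"delta_rot":[0,0,0],"jaw":0}])

```text
clock: 9.85
tool_pos: [0.5224, -0.2151, 0.1913]
tool_rot: [-3.141, 0.001, 2.86]
ft_force: [0.5, -1.6, 0.0]
finger_gap: 0.381
gripper_force: 59.9
```

Emit:
carry_out(targets=[{"slide":[0,0,-0.02],"delta_rot":[0,0,0],"jaw":0},{"slide":[0,0,0],"delta_rot":[0,0,0],"jaw":0}])

```text
clock: 10.1
tool_pos: [0.5227, -0.2152, 0.1906]
tool_rot: [-3.141, 0.002, 2.86]
ft_force: [0.9, -0.6, 3.4]
finger_gap: 0.388
gripper_force: 60.2
```

Emit:
carry_out(targets=[{"slide":[0,0,-0.02],"delta_rot":[0,0,0],"jaw":0},{"slide":[0,0,0],"delta_rot":[0,0,0],"jaw":0}])

```text
clock: 10.35
tool_pos: [0.523, -0.2152, 0.19]
tool_rot: [-3.141, 0.003, 2.86]
ft_force: [0.2, -1.3, 5.2]
finger_gap: 0.383
gripper_force: 60.4
```

Emit:
carry_out(targets=[{"slide":[0,0,-0.017],"delta_rot":[0,0,0],"jaw":0},{"slide":[0,0,0],"delta_rot":[0,0,0],"jaw":0}])

```text
clock: 10.6
tool_pos: [0.5233, -0.2152, 0.1898]
tool_rot: [-3.141, 0.004, 2.86]
ft_force: [-1.3, -1.1, 8.5]
finger_gap: 0.381
gripper_force: 60.7
```

Emit:
carry_out(targets=[{"slide":[0,0,-0.017],"delta_rot":[0,0,0],"jaw":0},{"slide":[0,0,0],"delta_rot":[0,0,0],"jaw":0}])

```text
clock: 10.85
tool_pos: [0.5235, -0.2152, 0.1892]
tool_rot: [-3.141, 0.004, 2.86]
ft_force: [0.0, 0.5, 9.2]
finger_gap: 0.383
gripper_force: 60.8
```

Emit:
carry_out(targets=[{"slide":[0,0,-0.017],"delta_rot":[0,0,0],"jaw":0},{"slide":[0,0,0],"delta_rot":[0,0,0],"jaw":0}])

```text
clock: 11.1
tool_pos: [0.5232, -0.2149, 0.1872]
tool_rot: [-3.142, 0.004, 2.86]
ft_force: [2.0, -1.1, 5.3]
finger_gap: 0.384
gripper_force: 60.4
```

Emit:
carry_out(targets=[{"slide":[0,0,-0.033],"delta_rot":[0,0,0],"jaw":0},{"slide":[0,0,-0.033],"delta_rot":[0,0,0],"jaw":0},{"slide":[0,0,0],"delta_rot":[0,0,0],"jaw":0}])

```text
clock: 11.48
tool_pos: [0.5224, -0.2145, 0.1808]
tool_rot: [3.141, 0.001, 2.86]
ft_force: [4.1, -0.9, -1.1]
finger_gap: 0.38
gripper_force: 59.8
```

Emit:
carry_out(targets=[{"slide":[0,0,-0.04],"delta_rot":[0,0,0],"jaw":0},{"slide":[0,0,-0.04],"delta_rot":[0,0,0],"jaw":0},{"slide":[0,0,0],"delta_rot":[0,0,0],"jaw":0}])

```text
clock: 11.85
tool_pos: [0.5223, -0.2146, 0.1761]
tool_rot: [3.141, 0.001, 2.86]
ft_force: [5.3, -0.7, -1.7]
finger_gap: 0.385
gripper_force: 59.8
```

Emit:
carry_out(targets=[{"slide":[0,0,-0.04],"delta_rot":[0,0,0],"jaw":0},{"slide":[0,0,-0.04],"delta_rot":[0,0,0],"jaw":0},{"slide":[0,0,0],"delta_rot":[0,0,0],"jaw":0}])

```text
clock: 12.22
tool_pos: [0.5223, -0.2146, 0.1713]
tool_rot: [3.141, 0.001, 2.86]
ft_force: [6.9, -1.0, -1.6]
finger_gap: 0.386
gripper_force: 59.8
```

Emit:
carry_out(targets=[{"slide":[0.02,0,-0.02],"delta_rot":[0,0,0],"jaw":0},{"slide":[0,0,-0.02],"delta_rot":[0,0,0],"jaw":0},{"slide":[0,0,0],"delta_rot":[0,0,0],"jaw":0}])

```text
clock: 12.6
tool_pos: [0.5227, -0.2145, 0.1688]
tool_rot: [-3.142, -0.001, 2.86]
ft_force: [3.3, -1.2, 0.2]
finger_gap: 0.385
gripper_force: 60.0
```

Emit:
carry_out(targets=[{"slide":[0.012,-0.005,-0.04],"delta_rot":[0,0,0],"jaw":0},{"slide":[0,0,-0.04],"delta_rot":[0,0,0],"jaw":0},{"slide":[0,0,0],"delta_rot":[0,0,0],"jaw":0}])

```text
clock: 12.98
tool_pos: [0.5231, -0.2146, 0.1636]
tool_rot: [3.141, -0.002, 2.86]
ft_force: [1.4, -1.7, -1.7]
finger_gap: 0.383
gripper_force: 59.8
```

Emit:
carry_out(targets=[{"slide":[0,0,-0.04],"delta_rot":[0,0,0],"jaw":0},{"slide":[0,0,-0.04],"delta_rot":[0,0,0],"jaw":0},{"slide":[0,0,0],"delta_rot":[0,0,0],"jaw":0}])

```text
clock: 13.35
tool_pos: [0.5233, -0.2146, 0.1589]
tool_rot: [3.141, -0.001, 2.86]
ft_force: [1.2, -1.0, -2.7]
finger_gap: 0.383
gripper_force: 59.8
```

Emit:
carry_out(targets=[{"slide":[0,0,-0.04],"delta_rot":[0,0,0],"jaw":0},{"slide":[0,0,-0.04],"delta_rot":[0,0,0],"jaw":0},{"slide":[0,0,0],"delta_rot":[0,0,0],"jaw":0}])

```text
clock: 13.72
tool_pos: [0.5235, -0.2147, 0.1544]
tool_rot: [3.141, -0.001, 2.86]
ft_force: [0.5, -1.7, -1.3]
finger_gap: 0.383
gripper_force: 59.8
```

Emit:
carry_out(targets=[{"slide":[0,0,-0.03],"delta_rot":[0,0,0],"jaw":0},{"slide":[0,0,-0.03],"delta_rot":[0,0,0],"jaw":0},{"slide":[0,0,0],"delta_rot":[0,0,0],"jaw":0}])

```text
clock: 14.1
tool_pos: [0.5236, -0.2148, 0.151]
tool_rot: [3.141, -0.001, 2.86]
ft_force: [-0.6, -1.5, -0.8]
finger_gap: 0.385
gripper_force: 59.9
```

Emit:
carry_out(targets=[{"slide":[0,0,-0.025],"delta_rot":[0,0,0],"jaw":0},{"slide":[0,0,-0.025],"delta_rot":[0,0,0],"jaw":0},{"slide":[0,0,0],"delta_rot":[0,0,0],"jaw":0}])

```text
clock: 14.48
tool_pos: [0.5237, -0.2147, 0.148]
tool_rot: [3.141, -0.0, 2.86]
ft_force: [-1.0, -1.0, -0.6]
finger_gap: 0.386
gripper_force: 59.9
```

Emit:
carry_out(targets=[{"slide":[0,0,-0.025],"delta_rot":[0,0,0],"jaw":0},{"slide":[0,0,0],"delta_rot":[0,0,0],"jaw":0}])

```text
clock: 14.72
tool_pos: [0.5237, -0.2147, 0.1465]
tool_rot: [3.141, -0.001, 2.86]
ft_force: [-1.6, -1.6, -1.7]
finger_gap: 0.383
gripper_force: 59.8
```

Emit:
carry_out(targets=[{"slide":[0,0,-0.02],"delta_rot":[0,0,0],"jaw":0},{"slide":[0,0,0],"delta_rot":[0,0,0],"jaw":0}])

```text
clock: 14.98
tool_pos: [0.5237, -0.2148, 0.1455]
tool_rot: [3.141, -0.0, 2.86]
ft_force: [-0.5, -0.5, -0.7]
finger_gap: 0.383
gripper_force: 59.9
```

Emit:
carry_out(targets=[{"slide":[0,0,-0.02],"delta_rot":[0,0,0],"jaw":0},{"slide":[0,0,0],"delta_rot":[0,0,0],"jaw":0}])

```text
clock: 15.22
tool_pos: [0.5237, -0.2148, 0.1443]
tool_rot: [3.141, -0.0, 2.86]
ft_force: [-1.8, -1.8, -0.5]
finger_gap: 0.383
gripper_force: 59.9
```

Emit:
carry_out(targets=[{"slide":[0,0,-0.015],"delta_rot":[0,0,0],"jaw":0},{"slide":[0,0,0],"delta_rot":[0,0,0],"jaw":0}])

```text
clock: 15.48
tool_pos: [0.5237, -0.2147, 0.1431]
tool_rot: [3.141, -0.001, 2.86]
ft_force: [-1.4, -1.5, -3.8]
finger_gap: 0.384
gripper_force: 59.7
```

Emit:
carry_out(targets=[{"slide":[0,0,-0.015],"delta_rot":[0,0,0],"jaw":0},{"slide":[0,0,0],"delta_rot":[0,0,0],"jaw":0}])

```text
clock: 15.72
tool_pos: [0.5235, -0.2146, 0.1419]
tool_rot: [3.141, -0.001, 2.86]
ft_force: [-0.4, -1.0, -5.0]
finger_gap: 0.381
gripper_force: 59.9
```

Emit:
carry_out(targets=[{"slide":[0,0,-0.015],"delta_rot":[0,0,0],"jaw":0},{"slide":[0,0,0],"delta_rot":[0,0,0],"jaw":0}])

```text
clock: 15.98
tool_pos: [0.5235, -0.2146, 0.141]
tool_rot: [3.141, -0.001, 2.86]
ft_force: [-0.1, -0.9, -6.9]
finger_gap: 0.389
gripper_force: 60.1
```

Emit:
carry_out(targets=[{"slide":[0,0,-0.015],"delta_rot":[0,0,0],"jaw":0},{"slide":[0,0,0],"delta_rot":[0,0,0],"jaw":0}])

```text
clock: 16.23
tool_pos: [0.5236, -0.2149, 0.1404]
tool_rot: [-3.141, -0.0, 2.86]
ft_force: [0.2, -2.4, -8.3]
finger_gap: 0.385
gripper_force: 60.2
```

Emit:
carry_out(targets=[{"slide":[0,0,-0.015],"delta_rot":[0,0,0],"jaw":0},{"slide":[0,0,0],"delta_rot":[0,0,0],"jaw":0}])

```text
clock: 16.48
tool_pos: [0.5238, -0.215, 0.1398]
tool_rot: [-3.142, -0.0, 2.86]
ft_force: [0.0, -3.5, -7.0]
finger_gap: 0.381
gripper_force: 60.2
```

Emit:
carry_out(targets=[{"slide":[0,-0.003,-0.015],"delta_rot":[0,0,0],"jaw":0},{"slide":[0,0,0],"delta_rot":[0,0,0],"jaw":0}])

```text
clock: 16.73
tool_pos: [0.5241, -0.215, 0.1395]
tool_rot: [3.141, 0.0, 2.86]
ft_force: [-1.0, -0.2, -4.8]
finger_gap: 0.385
gripper_force: 60.4
```

Emit:
carry_out(targets=[{"slide":[0,0,-0.015],"delta_rot":[0,0,0],"jaw":0},{"slide":[0,0,0],"delta_rot":[0,0,0],"jaw":0}])

```text
clock: 16.98
tool_pos: [0.5245, -0.2151, 0.1389]
tool_rot: [3.141, 0.001, 2.86]
ft_force: [-1.1, -0.5, -1.3]
finger_gap: 0.38
gripper_force: 60.6
```

Emit:
carry_out(targets=[{"slide":[0,0,-0.015],"delta_rot":[0,0,0],"jaw":0},{"slide":[0,0,0],"delta_rot":[0,0,0],"jaw":0}])

```text
clock: 17.23
tool_pos: [0.5244, -0.2152, 0.1379]
tool_rot: [3.142, 0.001, 2.86]
ft_force: [-1.2, -0.6, -1.5]
finger_gap: 0.386
gripper_force: 60.7
```

Emit:
carry_out(targets=[{"slide":[0,0,-0.012],"delta_rot":[0,0,0],"jaw":0},{"slide":[0,0,0],"delta_rot":[0,0,0],"jaw":0}])

```text
clock: 17.48
tool_pos: [0.5242, -0.2152, 0.1368]
tool_rot: [3.142, 0.001, 2.86]
ft_force: [0.1, -0.1, -1.0]
finger_gap: 0.381
gripper_force: 60.7
```

Emit:
carry_out(targets=[{"slide":[0,0,-0.008],"delta_rot":[0,0,0],"jaw":0},{"slide":[0,0,0],"delta_rot":[0,0,0],"jaw":0},{"slide":[0,0,0],"delta_rot":[0,0,0],"jaw":0}])

```text
clock: 17.85
tool_pos: [0.5239, -0.2151, 0.1362]
tool_rot: [-3.142, 0.0, 2.86]
ft_force: [1.4, -0.7, -1.1]
finger_gap: 0.381
gripper_force: 60.7
```

Emit:
carry_out(targets=[{"slide":[0,0,0.025],"delta_rot":[0,0,0],"jaw":0},{"slide":[0,0,0],"delta_rot":[0,0,0],"jaw":0},{"slide":[0,0,0],"delta_rot":[0,0,0],"jaw":0}])

```text
clock: 18.23
tool_pos: [0.5239, -0.2151, 0.1377]
tool_rot: [-3.142, 0.0, 2.86]
ft_force: [-0.1, 0.7, -0.5]
finger_gap: 0.383
gripper_force: 60.7
```

Emit:
carry_out(targets=[{"slide":[0,0,0.012],"delta_rot":[0,0,0],"jaw":0},{"slide":[0,0,0],"delta_rot":[0,0,0],"jaw":0}])

```text
clock: 18.48
tool_pos: [0.5239, -0.2151, 0.1385]
tool_rot: [-3.142, 0.0, 2.86]
ft_force: [-0.4, 0.1, -0.9]
finger_gap: 0.38
gripper_force: 60.7
```

Emit:
carry_out(targets=[{"slide":[0,0,0.01],"delta_rot":[0,0,0],"jaw":0},{"slide":[0,0,0],"delta_rot":[0,0,0],"jaw":0}])

```text
clock: 18.73
tool_pos: [0.5238, -0.2151, 0.1389]
tool_rot: [-3.142, -0.0, 2.86]
ft_force: [-0.5, -1.1, -1.6]
finger_gap: 0.387
gripper_force: 60.7
```

Emit:
carry_out(targets=[{"slide":[0,0,0.01],"delta_rot":[0,0,0],"jaw":0},{"slide":[0,0,0],"delta_rot":[0,0,0],"jaw":0}])

```text
clock: 18.98
tool_pos: [0.5236, -0.2151, 0.1393]
tool_rot: [-3.142, -0.0, 2.86]
ft_force: [1.7, -0.6, -2.8]
finger_gap: 0.382
gripper_force: 60.6
```

Balls are felt; a little more for a clear 3–4 N.

Emit:
carry_out(targets=[{"slide":[0,0,0.01],"delta_rot":[0,0,0],"jaw":0},{"slide":[0,0,0],"delta_rot":[0,0,0],"jaw":0}])

```text
clock: 19.23
tool_pos: [0.5235, -0.215, 0.1396]
tool_rot: [-3.142, -0.001, 2.86]
ft_force: [0.7, -1.0, -5.9]
finger_gap: 0.38
gripper_force: 60.3
```

Emit:
carry_out(targets=[{"slide":[0,0,0.006],"delta_rot":[0,0,0],"jaw":0},{"slide":[0,0,0],"delta_rot":[0,0,0],"jaw":0}])

```text
clock: 19.48
tool_pos: [0.5234, -0.215, 0.1399]
tool_rot: [-3.142, -0.001, 2.86]
ft_force: [0.8, -1.5, -8.3]
finger_gap: 0.383
gripper_force: 60.1
```

Emit:
carry_out(targets=[{"slide":[0,0,-0.03],"delta_rot":[0,0,0],"jaw":0},{"slide":[0,0,-0.025],"delta_rot":[0,0,0],"jaw":0},{"slide":[0,0,0],"delta_rot":[0,0,0],"jaw":0},{"slide":[0,0,0],"delta_rot":[0,0,0],"jaw":0}])

```text
clock: 19.98
tool_pos: [0.5244, -0.2152, 0.1379]
tool_rot: [-3.142, 0.001, 2.86]
ft_force: [-0.2, 0.9, -1.1]
finger_gap: 0.381
gripper_force: 60.7
```

Emit:
carry_out(targets=[{"slide":[0,0,-0.017],"delta_rot":[0,0,0],"jaw":0},{"slide":[0,0,-0.017],"delta_rot":[0,0,0],"jaw":0},{"slide":[0,0,0],"delta_rot":[0,0,0],"jaw":0},{"slide":[0,0,0],"delta_rot":[0,0,0],"jaw":0}])

```text
clock: 20.48
tool_pos: [0.5239, -0.2151, 0.1352]
tool_rot: [3.142, -0.0, 2.86]
ft_force: [-0.3, -1.3, -1.7]
finger_gap: 0.383
gripper_force: 60.7
```

Emit:
carry_out(targets=[{"slide":[0,0,-0.015],"delta_rot":[0,0,0],"jaw":0},{"slide":[0,0,0],"delta_rot":[0,0,0],"jaw":0}])

```text
clock: 20.72
tool_pos: [0.5238, -0.2151, 0.1342]
tool_rot: [3.142, -0.0, 2.86]
ft_force: [0.3, 0.5, -0.8]
finger_gap: 0.387
gripper_force: 60.7
```

Emit:
carry_out(targets=[{"slide":[0,0,0],"delta_rot":[0,0,0],"jaw":0.5},{"slide":[0,0,0],"delta_rot":[0,0,0],"jaw":0.7},{"slide":[0,0,0],"delta_rot":[0,0,0],"jaw":0.9},{"slide":[0,0,0],"delta_rot":[0,0,0],"jaw":1},{"slide":[0,0,0],"delta_rot":[0,0,0],"jaw":1},{"slide":[0,0,0],"delta_rot":[0,0,0],"jaw":1}])

```text
clock: 21.48
tool_pos: [0.5239, -0.2151, 0.1343]
tool_rot: [3.142, -0.0, 2.86]
ft_force: [-0.5, -0.7, -0.7]
finger_gap: 1.004
gripper_force: 0.0
```

Emit:
carry_out(targets=[{"slide":[0,0,0.2],"delta_rot":[0,0,0],"jaw":1},{"slide":[0,0,0.4],"delta_rot":[0,0,0],"jaw":1},{"slide":[0,0,0.6],"delta_rot":[0,0,0],"jaw":1},{"slide":[0,0,0.6],"delta_rot":[0,0,0],"jaw":1},{"slide":[0,0,0.6],"delta_rot":[0,0,0],"jaw":1},{"slide":[0,0,0.3],"delta_rot":[0,0,0],"jaw":1},{"slide":[0,0,0],"delta_rot":[0,0,0],"jaw":1},{"slide":[0,0,0],"delta_rot":[0,0,0],"jaw":1}])

```text
clock: 22.48
tool_pos: [0.5231, -0.2147, 0.2945]
tool_rot: [3.141, -0.003, 2.86]
ft_force: [-0.4, -0.0, 0.4]
finger_gap: 1.003
gripper_force: 0.0
```

```bash
python3 - <<'E'
from h import *
s=ctrl.get_state();print(s["clock"],s["tool_pos"],s["ft_force"],s["finger_gap"])
img=imaging.snapshot("wrist");print(pix("wrist",[.5235,-.2148,.145]))
save("w5",cv2.resize(img[100:320,180:460],(800,628))[:600])
E
```

```text
22.475 [ 0.52306887 -0.21466868  0.29453893] [-0.44105425 -0.01103968  0.42246912] 1.0030343104268469
[316.06409257 188.78043749]
```

View pics/w5.png

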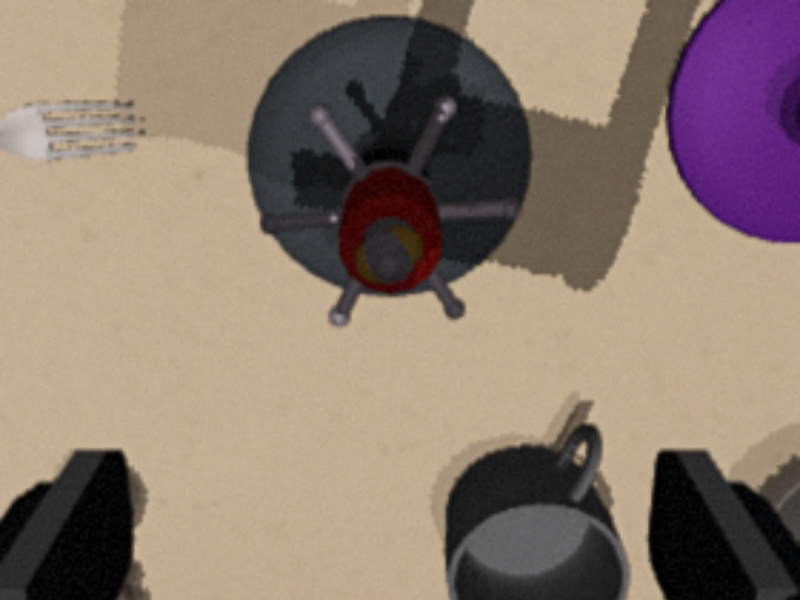

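The picture shows the ring upright round the post at crop pixel (390,230), with both brass balls visible above its upper end and the gripper clear of it.

```bash
python3 -c "
from plant import ctrl
print(ctrl.job_done())"
```

```text
the job is handed in; nothing more can be done
None
```

The red hook ring clicked past the balls, held under an upward tug that reached about 7 N (above the 2–5 N asked for), and was let go caught on the post; I handed the job in at about 22.5 s, and no verdict came back.

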